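# Level a lopsided filter box on a rocking balance pan and record the reading

## Task

Slide the grey filter box off the loading ledge onto the sprung balance pan, keeping it square to the pan and fully on it, and nudge it along until the pan stays level by itself (needle in the green): the box has a heavy core somewhere off its middle, so its centre of weight, not its outline, has to sit over the pan's middle. Once it stays level with nothing touching it, twist the recorder's orange grip clockwise to its stop and let it spring back, leaving the box alone on the level pan. Leave the other things on the table where they are.

Things in the scene. Friction and masses are not known exactly. Their poses are not given: they have to be found in the camera images.
- balance: fixed balance on a blue base 200 x 372 mm; origin on the table under the pan's middle, +y from pan to loading ledge. Ledge: black-topped block, flat top 176 mm (x) wide, 74 mm above the table, from y = 102 to 256 mm. A sloping scale plate 110 mm wide (x = -115 to -146 mm, 146 mm high), green in the middle and red either side, stands behind the pan's upright black needle (x = -108, 155 mm high)
- pan_centre (a point): middle of the top of the steel pan, 160 mm (x) by 190 mm (y, towards the ledge), 6 mm thick; its axes turn with the pan. Empty, its top is 70 mm above the table; it sinks about 5 mm under the box. A 7 mm gap parts pan and ledge
- pan_rock (a joint): pan's rocking angle about the balance's x, pivot 10 mm below its top; sprung to 0 = level, stops at -0.14 and 0.14 rad; positive = ledge (+y) end up: load too far from the ledge. Leans roughly 0.007 rad per mm that the box's centre of weight is off the middle; needle in the green (mark 10 mm wide) = within 0.04 rad
- filter_box: grey box, aluminium lid, red tag, 110 mm (x) by 120 mm (y) by 55 mm tall, brass stud 14 mm across and 10 mm tall on the lid at x = -20 mm; about 0.8 kg; origin at the centre of its underside. Starts on the ledge, axes roughly along the balance's. Its centre of weight lies up to 25 mm off its middle, either way along y, unseen and different each time
- record_grip (a joint): angle of the recorder's orange twist grip: 0 at rest, grows clockwise seen from above, firm stop at 1.05 rad (60 degrees); a spring (about 0.15 N m at the stop) returns it to 0 when released
- grip_mid (a point): point on the axis of the recorder's orange twist grip. The bar is 58 mm long (along this point's x), 14 mm thick (y) and 30 mm tall, from 18 mm below this point to 12 mm above it, and turns with the grip; its top is 92 mm above the table. It stands on a fixed grey recorder box of 130 x 110 mm and 52 mm tall
- absorber_tile: white foam-look absorber tile with a ribbed underside, 130 x 200 x 41 mm, lying flat beyond the balance; origin at its underside; leave it alone
- adapter_box: black box 70 x 110 x 60 mm with a white cap and a steel stud on top, standing beyond the balance; origin at its underside; leave it alone
- check_weight: brass knobbed weight, 60 mm diameter, 78 mm tall, standing near the recorder; origin at its underside; leave it alone
- screwdriver: screwdriver 180 mm long, lying on the table to the right; origin at its underside; leave it alone
- mug: blue mug, 80 mm diameter, 90 mm tall, to the left; origin at its underside; leave it alone
- wrench: wrench 160 mm long, lying on the table to the left; origin at its underside; leave it alone
There are look-alikes about, which are no part of the job. Leave any pink look-alike of the filter_box alone.

How it is judged:
By the outcome, as a careful person would: the job done as asked, in the order asked, and still so for the second after the job is handed in, with the robot touching nothing.
It also fails if it takes over 61 s, if anything falls off the work surface, if the arm or the gripper's body presses on something with over 40 N, if the wrist force passes 120 N, or if a joint passes its speed limit or range.

## Robot

A 6-joint arm with a two-finger parallel gripper is mounted at the origin on the work surface. World frame = base frame: x ahead of the robot, y to its left, z up, the work surface at z = 0. Lengths are in m, angles in rad, forces in N, time in s.
With the tool pointing down it reaches from about 0.3 to 0.85 m from the base axis. Payload 5.4 kg.
Tool frame: the origin (TCP) lies on the centre line of the jaws, within the pads' length; the fingertips stand 25 mm ahead of it and the grasp point (between the pads) lies 6 mm ahead of it; z points along the fingers, y is the direction in which the jaws open and shut (so a half turn about z gives the same grasp; the last joint's range is limited). The gripper opens to 85 mm and grips with 20 to 120 N. Pads are 22 mm wide; open, the fingers measure 114 mm over their backs; the gripper's body (76 mm by 85 mm) begins 54 mm behind the grasp point. The pads swing forward as they close: fully open they stand 13 mm farther back than shut.
Start: joints at [0.968, 0.158, 1.597, -0, 1.386, -0.21], TCP at [0.22, 0.531, 0.256] pointing down, gripper open.
Joint ranges: [-2.91, 2.91], [-0.94, 2.29], [0.18, 2.7], [-1.29, 4.43], [0.17, 2.64], [-3, 3]. Speed limits (rad/s): [2.57, 2.57, 3.14, 3.14, 3.14, 3.14].

## Interface

Orientations are given as a 3x3 rotation matrix whose columns are the frame's x, y, z axes.
In Python, from bench import robot gives the robot as it stands.
- The arm moves only by the tool arm_command, never from a script. Its argument "plan" is a list of rows, each an object of numbers: "x", "y", "z": the shift along the tool's x, y, z in m; "ax", "ay", "az": the turn, a rotation vector about the tool's x, y, z in degrees; "jaw": the closure in counts, from 0 (fully open) to 255 (shut). In form: [{"x": .., "y": .., "z": .., "ax": .., "ay": .., "az": .., "jaw": ..}, ...]. A call has 1 to 8 rows; each row is the pose to reach, as a shift and turn from the pose measured when the call began, along the tool's axes at that moment; what a row does not reach only later rows make up. A row lasts 1/12 s, in which the tool goes at most 41.7 mm and 7.16 degrees, less where a joint would pass 70% of its speed; a pose out of reach is approached as far as the arm can. A call with a gripper value outside its range is refused whole. The fingers move at their own pace and stop on an object; the grip force is fixed at half the most. Time passes only in rows, so rows that repeat a pose let the fingers close. It gives the time, the measured TCP pose, the force and the opening at its end, in the units of the state.
- robot.state(): the state, without advancing time (a new reading comes with each control period).
- robot.snapshot(name): name is "side" or "top" or "wrist"; returns a dict with "img" (384x512x3 uint8, red, green, blue), "vertical_fov" (degrees; the focal length in pixels is half the picture's height over the tangent of half this angle, whatever the lens; pixels are square), "cx", "cy" (the principal point, pixels), "k1" (the pictures are not rectified: a ray, as slopes to the right and down, at radius r is drawn at 1 + k1 r^2 times it, then the intrinsics apply), "R" (3x3) and "t" (3): a world point X has camera coordinates R X + t. Camera axes: x right, y down, z forward; pixel columns grow to the right and rows downward; lengths in m; the calibration is good to about 2 mm. A picture is of the moment at which its call begins. There is no depth.
- robot.hand_in(): hands the job in, once; it reports no verdict.
The state is a dict: "clock": time; "q": joint angles; "joint_vel": joint speeds; "joint_torque": joint torques, N m; "tcp_pos": TCP position; "orientation": TCP orientation; "ft_force": force on the tool from outside, world axes, zero at the start; "ft_torque": the same for the moment, N m; "gripper_width": finger opening in m.
Only numpy, scipy, OpenCV 4.12 (cv2) and the standard library are available. Lean on these libraries where they do the work, as an engineer would, in place of code of your own. Each camera call takes 0.05 s, during which the arm holds its last target.

## Working session

There is one attempt and no reset: what is moved stays moved. The work goes in short steps, Python scripts to look and compute and a tool call to move; the robot and the scene stay as the last step left them, time stands still between calls to the robot, and variables do not carry over. Pictures are saved under pics/ and viewed, and the job is handed in when it is done.

Besides the shell and the picture viewer there is one more tool, called after ">>>" as name(argument=value, ...) on one line, values as JSON. arm_command: Moves the arm, as the interface text tells. Its arguments: {"type":"object","properties":{"plan":{"type":"array"}},"required":["plan"]}

```bash
ls; mkdir -p pics; cat > h.py <<'E'
import numpy as np, cv2
from bench import robot
def snap(n,f):
    s=robot.snapshot(n); cv2.imwrite('pics/'+f,cv2.cvtColor(s['img'],cv2.COLOR_RGB2BGR)); 
    import pickle; pickle.dump(s,open('pics/'+f+'.pkl','wb')); return s
def load(f):
    import pickle; return pickle.load(open('pics/'+f+'.pkl','rb'))
def F(s): return s['img'].shape[0]/2/np.tan(np.radians(s['vertical_fov'])/2)
def proj(s,X):
    X=np.atleast_2d(X); c=X@np.array(s['R']).T+s['t']; n=c[:,:2]/c[:,2:]
    r2=(n**2).sum(1,keepdims=True); n=n*(1+s['k1']*r2); return n*F(s)+[s['cx'],s['cy']]
def ray(s,u,v):
    d=(np.array([u,v])-[s['cx'],s['cy']])/F(s); n=d.copy()
    for _ in range(30): n=d/(1+s['k1']*(n@n))
    R=np.array(s['R']); return -R.T@np.array(s['t']), R.T@np.array([*n,1])
def atz(s,u,v,z):
    o,d=ray(s,u,v); return o+d*(z-o[2])/d[2]
E
python3 - <<'E'
from h import *
for n in ['side','top','wrist']:
    s=snap(n,n+'0.png'); o=-np.array(s['R']).T@s['t']; print(n,o.round(3),s['vertical_fov'],s['k1'],s['R'])
st=robot.state(); print(st)
E
```

```text
pics
side [ 0.073 -1.106  1.048] 44.16334441350044 -0.08890702306712375 [[ 0.92936634 -0.3684612   0.0226836 ]
 [-0.21833401 -0.59817025 -0.77105293]
 [ 0.29767174  0.71163804 -0.63636691]]
top [3.620e-01 1.000e-03 1.307e+00] 48.444641666314055 -0.14735611094202042 [[-0.00837159 -0.99990269  0.0111591 ]
 [-0.99015911  0.00673    -0.13978426]
 [ 0.13969556 -0.0122195  -0.9901191 ]]
wrist [0.155 0.557 0.373] 63.111055364975115 0.01339403430142087 [[ 0.38280181  0.92382553 -0.0030273 ]
 [ 0.88825041 -0.36715607  0.27605731]
 [ 0.25391729 -0.10836424 -0.96113641]]
{'clock': 0.15, 'q': array([ 9.67895483e-01,  1.58903488e-01,  1.59798330e+00, -2.81332847e-05,
        1.38623191e+00, -2.10103891e-01]), 'joint_vel': array([-0.00060091, -0.00209435, -0.00320445,  0.00060538, -0.0001159 ,
       -0.00027612]), 'joint_torque': array([ 3.99838227e-04, -3.96377921e+01, -3.31783283e+01, -1.24591534e-04,
        5.46511263e-03,  2.10308588e-05]), 'tcp_pos': array([0.21986057, 0.53081471, 0.25552332]), 'orientation': array([[-9.23843936e-01,  3.82768431e-01, -8.42540611e-04],
       [ 3.82769248e-01,  9.23843105e-01, -1.27267670e-03],
       [ 2.91234871e-04, -1.49825329e-03, -9.99998835e-01]]), 'ft_force': array([-0.14292199, -0.03140855, -0.73919717]), 'ft_torque': array([-0.0096697 ,  0.01997144,  0.00346956]), 'gripper_width': 0.0852057908496768}
```

View pics/top0.png

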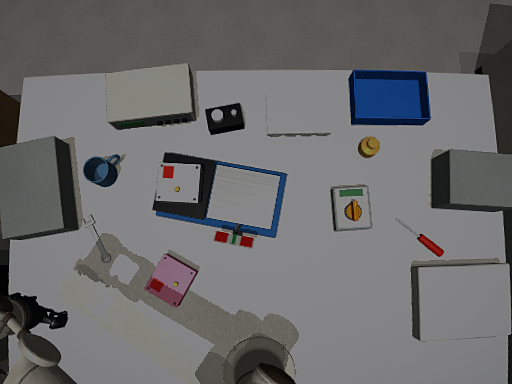

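View pics/side0.png

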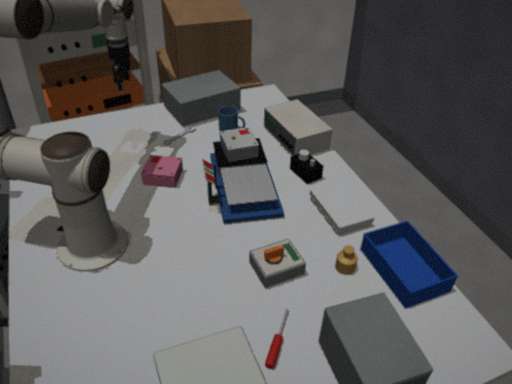

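View pics/wrist0.png

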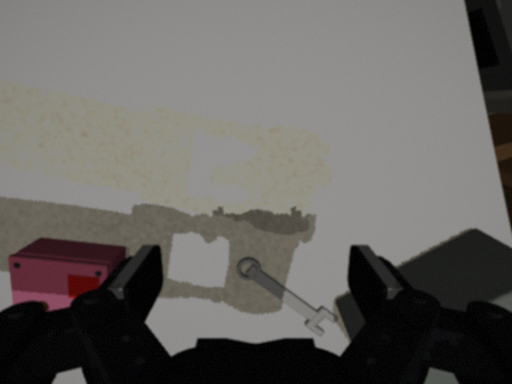

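```bash
python3 - <<'E'
import cv2
i=cv2.imread('pics/top0.png')
cv2.imwrite('pics/c1.png',cv2.resize(i[140:260,145:295],None,fx=5,fy=5,interpolation=cv2.INTER_CUBIC))
cv2.imwrite('pics/c2.png',cv2.resize(i[175:240,320:385],None,fx=8,fy=8,interpolation=cv2.INTER_CUBIC))
E
```

```text
(no output)
```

View pics/c1.png

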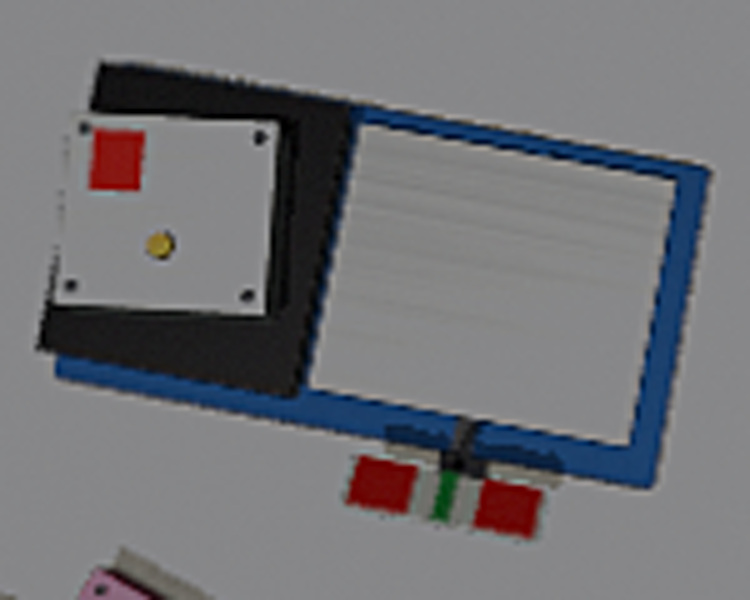

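View pics/c2.png

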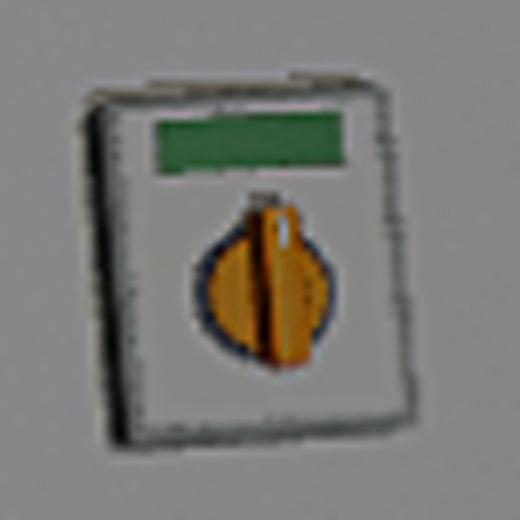

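```bash
cat > fit.py <<'E'
from h import *
from scipy.optimize import least_squares
def fit(s,pts,model,zf):
    # pose x,y,th of model pts at heights
    model=np.array(model,float)
    def W(p):
        c,sn=np.cos(p[2]),np.sin(p[2]); return np.c_[p[0]+c*model[:,0]-sn*model[:,1],p[1]+sn*model[:,0]+c*model[:,1],model[:,2]]
    x0=np.r_[atz(s,*np.mean(pts,0),model[0,2])[:2],zf]
    r=least_squares(lambda p:(proj(s,W(p))-pts).ravel(),x0); return r.x, r.fun.reshape(-1,2)
E
python3 - <<'E'
from fit import *
s=load('top0.png')
cv=lambda a,o,k:(np.array(a,float)+.5)/k-.5+o
L=cv([(101,62),(357,105),(298,396),(38,348)],[145,140],5)
P=cv([(360,125),(677,182),(630,447),(310,387)],[145,140],5)
B=cv([(72,112),(280,120),(268,316),(55,304)],[145,140],5)
mL=[(.088,.256,.074),(.088,.102,.074),(-.088,.102,.074),(-.088,.256,.074)]
mP=[(.08,.095,.07),(.08,-.095,.07),(-.08,-.095,.07),(-.08,.095,.07)]
mB=[(.055,.06,.129),(.055,-.06,.129),(-.055,-.06,.129),(-.055,.06,.129)]
for n,p,m in [('L',L,mL),('P',P,mP),('LP',np.r_[L,P],mL+mP),('B',B,mB)]:
    x,r=fit(s,p,m,0); print(n,x.round(4),np.degrees(x[2]).round(2)); print(r.round(1).tolist())
print('stud',atz(s,*cv((159,243),[145,140],5),.139))
G=cv([(265,208),(297,208),(310,365),(272,367),(281,208),(292,366)],[320,175],8)
for g in G: print(atz(s,*g,.092).round(4))
G=cv([(95,95),(385,85),(415,420),(125,440)],[320,175],8)
for g in G: print('rec',atz(s,*g,.052).round(4))
E
```

```text
L [ 0.524   0.039  -0.1865] -10.68
[[0.3, -0.4], [-0.4, -0.1], [-0.2, 0.3], [0.4, 0.3]]
P [ 0.5224  0.0411 -0.187 ] -10.71
[[0.2, -0.3], [0.1, -0.4], [0.0, 0.2], [-0.3, 0.4]]
LP [ 0.5229  0.0402 -0.1907] -10.93
[[0.1, -0.4], [-0.6, 0.1], [-0.7, 0.5], [-0.1, 0.3], [0.7, -0.6], [0.5, -0.4], [0.2, 0.1], [-0.1, 0.2]]
B [ 0.5566  0.2222 -0.0549] -3.15
[[-0.2, -0.0], [0.2, 0.2], [-0.1, -0.2], [0.0, 0.1]]
stud [0.53767925 0.22518941 0.139     ]
[ 0.5052 -0.2752  0.092 ]
[ 0.5051 -0.287   0.092 ]
[ 0.4481 -0.2896  0.092 ]
[ 0.4476 -0.2757  0.092 ]
[ 0.5051 -0.2811  0.092 ]
[ 0.4479 -0.283   0.092 ]
rec [ 0.553  -0.2214  0.052 ]
rec [ 0.5561 -0.332   0.052 ]
rec [ 0.43   -0.3383  0.052 ]
rec [ 0.424  -0.2288  0.052 ]
```

```bash
cat >> fit.py <<'E'
from scipy.spatial.transform import Rotation as Rn
BX,BY,TH=0.523,0.040,-0.188
def bal2w(x,y,z):
    c,s=np.cos(TH),np.sin(TH); return np.array([BX+c*x-s*y,BY+s*x+c*y,z])
def w2bal(p):
    c,s=np.cos(TH),np.sin(TH); d=np.array(p[:2])-[BX,BY]; return np.array([c*d[0]+s*d[1],-s*d[0]+c*d[1],p[2]])
def Rdown(yawy): # tool y at world angle yawy, z down
    c,s=np.cos(yawy),np.sin(yawy); return np.c_[[-s*-1*-1*-1 if 0 else -s,c,0],[c,s,0],[0,0,-1]]
def cmd(pw,yawy):
    st=robot.state(); R=st['orientation']; d=R.T@(np.array(pw)-st['tcp_pos'])
    rv=Rn.from_matrix(R.T@Rdown(yawy)).as_rotvec(degrees=True)
    print('t',st['clock'],'shift',d.round(4),'rot',rv.round(2),'F',st['ft_force'].round(1),'w',round(st['gripper_width'],4),'bal',w2bal(st['tcp_pos']).round(4))
E
python3 - <<'E'
from fit import *
print(np.linalg.det(Rdown(TH)),Rdown(TH))
cmd(bal2w(0,.295,.2),TH)
E
```

```text
1.0 [[ 0.18689451  0.98237999  0.        ]
 [ 0.98237999 -0.18689451  0.        ]
 [ 0.          0.         -1.        ]]
t 0.15 shift [-0.4079 -0.0485  0.0555] rot [-8.000e-02  4.000e-02  7.827e+01] F [-0.1 -0.  -0.7] w 0.0852 bal [-0.3895  0.4255  0.2555]
```

>>> arm_command(plan=[{"x":-0.04,"y":-0.005,"z":0,"az":7,"jaw":75},{"x":-0.08,"y":-0.01,"z":0,"az":14,"jaw":75},{"x":-0.12,"y":-0.015,"z":0,"az":21,"jaw":75},{"x":-0.16,"y":-0.02,"z":0.01,"az":28,"jaw":75},{"x":-0.2,"y":-0.025,"z":0.02,"az":35,"jaw":75},{"x":-0.24,"y":-0.03,"z":0.03,"az":42,"jaw":75},{"x":-0.28,"y":-0.035,"z":0.04,"az":49,"jaw":75},{"x":-0.32,"y":-0.04,"z":0.05,"az":56,"jaw":75}])

```text
schema error: expected keys x, y, z, ax, ay, az, jaw
```

```bash
python3 -c "
from fit import *
cmd(bal2w(0,.295,.2),TH)"
```

```text
t 0.15 shift [-0.4079 -0.0485  0.0555] rot [-8.000e-02  4.000e-02  7.827e+01] F [-0.1 -0.  -0.7] w 0.0852 bal [-0.3895  0.4255  0.2555]
```

>>> arm_command(plan=[{"x":-0.04,"y":-0.005,"z":0,"ax":0,"ay":0,"az":7,"jaw":75},{"x":-0.08,"y":-0.01,"z":0,"ax":0,"ay":0,"az":14,"jaw":75},{"x":-0.12,"y":-0.015,"z":0,"ax":0,"ay":0,"az":21,"jaw":75},{"x":-0.16,"y":-0.02,"z":0.01,"ax":0,"ay":0,"az":28,"jaw":75},{"x":-0.2,"y":-0.025,"z":0.02,"ax":0,"ay":0,"az":35,"jaw":75},{"x":-0.24,"y":-0.03,"z":0.03,"ax":0,"ay":0,"az":42,"jaw":75},{"x":-0.28,"y":-0.035,"z":0.04,"ax":0,"ay":0,"az":49,"jaw":75},{"x":-0.32,"y":-0.04,"z":0.05,"ax":0,"ay":0,"az":56,"jaw":75}])

```text
clock: 0.82
tcp_pos: [0.5015, 0.37, 0.2047]
orientation: [[-0.193, 0.981, -0.001], [0.981, 0.193, -0.001], [-0.001, -0.002, -1.0]]
ft_force: [0.7, 0.2, 0.6]
gripper_width: 0.06
```

```bash
python3 -c "
from fit import *
cmd(bal2w(0,.295,.2),TH)"
```

```text
t 0.8167 shift [-0.0542  0.0675  0.0046] rot [-0.08  0.08 21.91] F [0.7 0.2 0.6] w 0.06 bal [-0.0828  0.3201  0.2047]
```

>>> arm_command(plan=[{"x":-0.014,"y":0.017,"z":0.001,"ax":0,"ay":0,"az":5.5,"jaw":75},{"x":-0.028,"y":0.034,"z":0.002,"ax":0,"ay":0,"az":11,"jaw":75},{"x":-0.042,"y":0.051,"z":0.003,"ax":0,"ay":0,"az":16.5,"jaw":75},{"x":-0.054,"y":0.0675,"z":0.005,"ax":0,"ay":0,"az":21.9,"jaw":75},{"x":-0.054,"y":0.0675,"z":0.03,"ax":0,"ay":0,"az":21.9,"jaw":75},{"x":-0.054,"y":0.0675,"z":0.06,"ax":0,"ay":0,"az":21.9,"jaw":75},{"x":-0.054,"y":0.0675,"z":0.09,"ax":0,"ay":0,"az":21.9,"jaw":75},{"x":-0.054,"y":0.0675,"z":0.0957,"ax":0,"ay":0,"az":21.9,"jaw":75}])

```text
clock: 1.48
tcp_pos: [0.5742, 0.3283, 0.1021]
orientation: [[0.187, 0.982, -0.012], [0.982, -0.187, -0.005], [-0.007, -0.011, -1.0]]
ft_force: [-0.8, -0.2, -1.1]
gripper_width: 0.0607
```

```bash
python3 -c "
from fit import *
snap('wrist','w1.png');snap('side','s1.png');snap('top','t1.png')
cmd(bal2w(0,.295,.109),TH)
i=cv2.imread('pics/s1.png');cv2.imwrite('pics/s1c.png',cv2.resize(i[70:230,150:330],None,fx=4,fy=3.7))
"
```

```text
t 1.6333 shift [-0.0001  0.0002  0.0002] rot [-0.09  0.11  0.02] F [0.6 0.7 1. ] w 0.0604 bal [-2.000e-04  2.951e-01  1.092e-01]
```

View pics/w1.png

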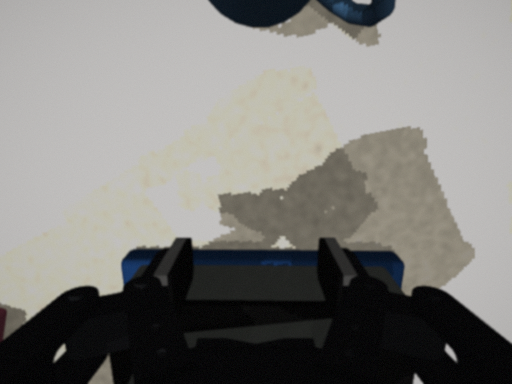

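View pics/s1c.png

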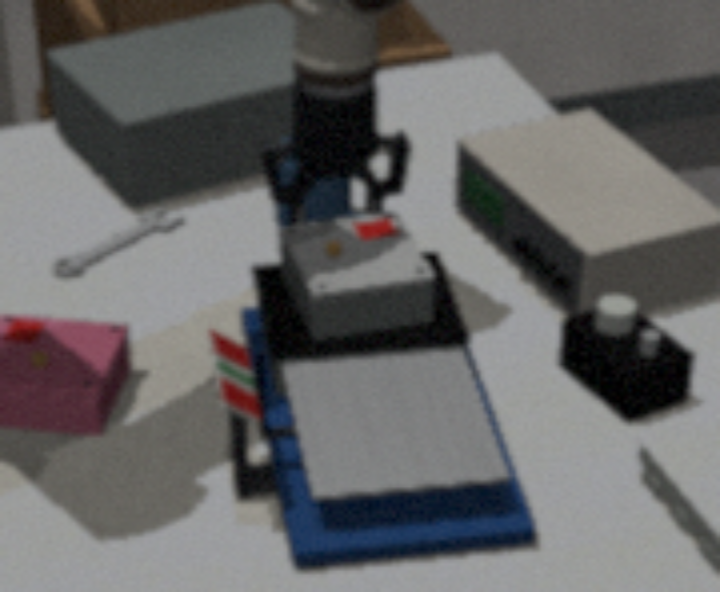

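View pics/t1.png

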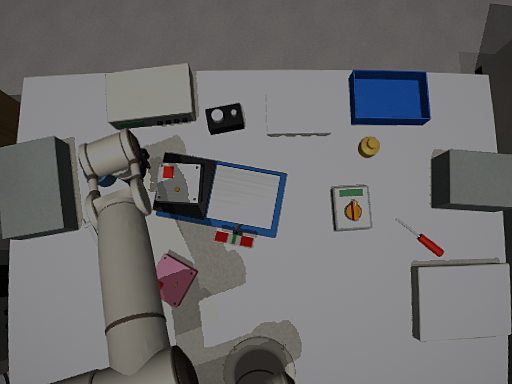

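>>> arm_command(plan=[{"x":-0.018,"y":0,"z":0,"ax":0,"ay":0,"az":0,"jaw":75},{"x":-0.028,"y":0,"z":0,"ax":0,"ay":0,"az":0,"jaw":75},{"x":-0.038,"y":0,"z":0,"ax":0,"ay":0,"az":0,"jaw":75},{"x":-0.048,"y":0,"z":0,"ax":0,"ay":0,"az":0,"jaw":75},{"x":-0.058,"y":0,"z":0,"ax":0,"ay":0,"az":0,"jaw":75},{"x":-0.068,"y":0,"z":0,"ax":0,"ay":0,"az":0,"jaw":75},{"x":-0.078,"y":0,"z":0,"ax":0,"ay":0,"az":0,"jaw":75},{"x":-0.085,"y":0,"z":0,"ax":0,"ay":0,"az":0,"jaw":75}])

```text
clock: 2.3
tcp_pos: [0.5635, 0.2469, 0.1119]
orientation: [[0.187, 0.982, 0.003], [0.982, -0.187, 0.002], [0.002, 0.002, -1.0]]
ft_force: [0.7, 6.2, 3.8]
gripper_width: 0.0604
```

```bash
python3 -c "
from fit import *
snap('side','s2.png');snap('top','t2.png')
cmd(bal2w(0,.1,.109),TH)
i=cv2.imread('pics/s2.png')[70:230,150:330];j=cv2.imread('pics/t2.png')[140:260,145:295]
cv2.imwrite('pics/c2s.png',cv2.resize(i,(540,480)));cv2.imwrite('pics/c2t.png',cv2.resize(j,None,fx=5,fy=5,interpolation=2))
"
```

```text
t 2.4 shift [-0.1095 -0.0006  0.002 ] rot [ 0.03  0.06 -0.05] F [0.5 1.4 0.9] w 0.0603 bal [0.0006 0.2095 0.1109]
```

View pics/c2s.png

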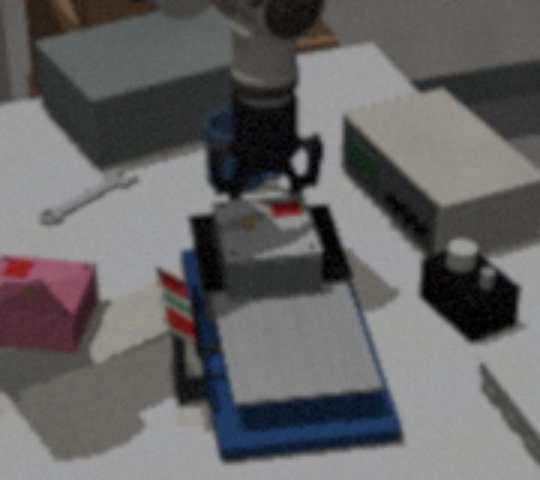

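View pics/c2t.png

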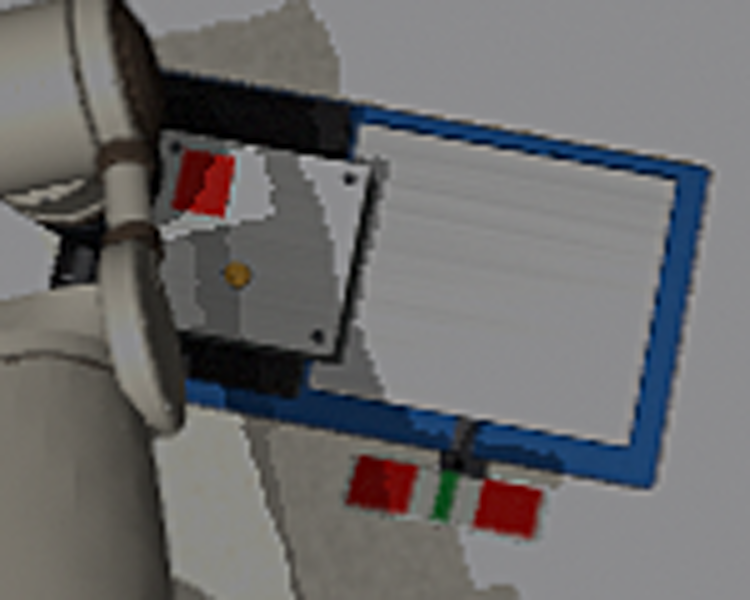

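```bash
python3 -c "
from fit import *
s=load('t2.png')
cv=lambda a:(np.array(a,float)+.5)/5-.5+[145,140]
a=[(374,163),(334,360),(349,179),(318,337)]
for p in a: print(w2bal(atz(s,*cv(p),.129)).round(4))
print(w2bal(atz(s,*cv((238,274)),.139)).round(4))
"
```

```text
[0.0472 0.0767 0.129 ]
[-0.0657  0.0772  0.129 ]
[0.0358 0.0888 0.129 ]
[-0.0547  0.0885  0.129 ]
[-0.0292  0.1377  0.139 ]
```

>>> arm_command(plan=[{"x":-0.007,"y":0,"z":0.002,"ax":0,"ay":0,"az":0,"jaw":75},{"x":-0.015,"y":0,"z":0.002,"ax":0,"ay":0,"az":0,"jaw":75},{"x":-0.023,"y":0,"z":0.002,"ax":0,"ay":0,"az":0,"jaw":75},{"x":-0.031,"y":0,"z":0.002,"ax":0,"ay":0,"az":0,"jaw":75},{"x":-0.039,"y":0,"z":0.002,"ax":0,"ay":0,"az":0,"jaw":75},{"x":-0.047,"y":0,"z":0.002,"ax":0,"ay":0,"az":0,"jaw":75},{"x":-0.055,"y":0,"z":0.002,"ax":0,"ay":0,"az":0,"jaw":75},{"x":-0.062,"y":0,"z":0.002,"ax":0,"ay":0,"az":0,"jaw":75}])

```text
clock: 3.07
tcp_pos: [0.5525, 0.1861, 0.1111]
orientation: [[0.188, 0.982, 0.004], [0.982, -0.188, 0.002], [0.003, 0.004, -1.0]]
ft_force: [0.4, 6.7, 5.4]
gripper_width: 0.0603
```

```bash
python3 -c "
from fit import *
snap('side','s3.png');snap('top','t3.png')
cmd(bal2w(0,.097,.109),TH)
i=cv2.imread('pics/s3.png')[70:230,150:330];j=cv2.imread('pics/t3.png')[140:260,145:295]
cv2.imwrite('pics/c3.png',np.hstack([cv2.resize(i,(400,360)),cv2.resize(j,(400,360))]))
"
```

```text
t 3.1667 shift [-0.0506 -0.0013  0.0012] rot [ 0.16 -0.01 -0.09] F [1.  2.6 1.8] w 0.0603 bal [0.0014 0.1476 0.1102]
```

View pics/c3.png

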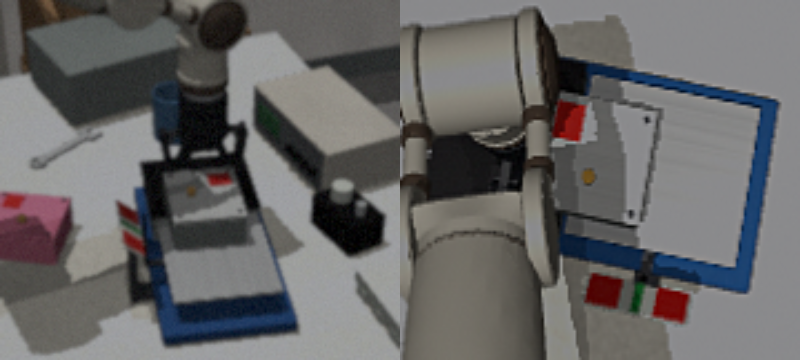

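>>> arm_command(plan=[{"x":-0.006,"y":0,"z":0.001,"ax":0,"ay":0,"az":0,"jaw":75},{"x":-0.012,"y":0,"z":0.001,"ax":0,"ay":0,"az":0,"jaw":75},{"x":-0.018,"y":0,"z":0.001,"ax":0,"ay":0,"az":0,"jaw":75},{"x":-0.024,"y":0,"z":0.001,"ax":0,"ay":0,"az":0,"jaw":75},{"x":-0.03,"y":0,"z":0.001,"ax":0,"ay":0,"az":0,"jaw":75},{"x":-0.036,"y":0,"z":0.001,"ax":0,"ay":0,"az":0,"jaw":75},{"x":-0.043,"y":0,"z":0.001,"ax":0,"ay":0,"az":0,"jaw":75},{"x":-0.05,"y":0,"z":0.001,"ax":0,"ay":0,"az":0,"jaw":75}])

```text
clock: 3.83
tcp_pos: [0.5422, 0.135, 0.1089]
orientation: [[0.189, 0.982, 0.002], [0.982, -0.189, -0.0], [0.0, 0.002, -1.0]]
ft_force: [1.5, 3.0, -1.5]
gripper_width: 0.0602
```

```bash
cat > look.py <<'E'
import sys
from fit import *
k=sys.argv[1]
a=snap('side',f's{k}.png');b=snap('top',f't{k}.png')
cmd(bal2w(0,float(sys.argv[2]),.109),TH)
i=cv2.imread(f'pics/s{k}.png')[95:205,190:290];j=cv2.imread(f'pics/t{k}.png')[145:260,185:300]
cv2.imwrite(f'pics/c{k}.png',np.hstack([cv2.resize(i,(400,440),interpolation=2),cv2.resize(j,(400,440),interpolation=2)]))
E
python3 look.py 4 .097
```

```text
t 3.9333 shift [ 0.0008 -0.0014  0.0001] rot [ 0.14  0.04 -0.15] F [ 0.9  2.1 -0.7] w 0.0607 bal [0.0014 0.0962 0.1091]
```

View pics/c4.png

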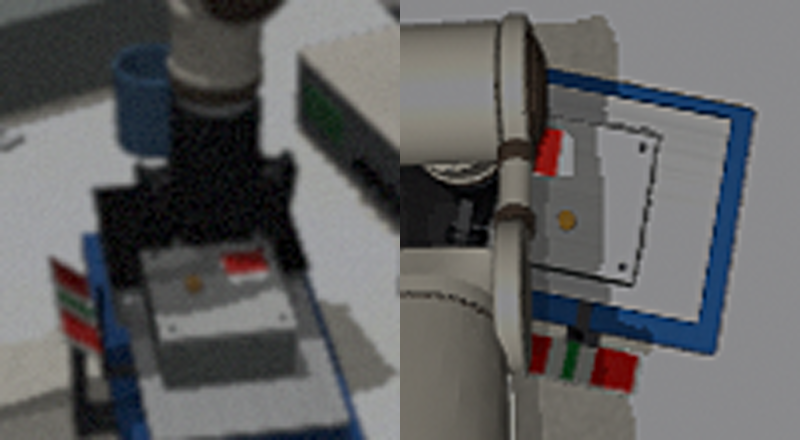

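>>> arm_command(plan=[{"x":0.015,"y":0,"z":0,"ax":0,"ay":0,"az":0,"jaw":75},{"x":0.025,"y":0,"z":0,"ax":0,"ay":0,"az":0,"jaw":75},{"x":0.025,"y":0,"z":0,"ax":0,"ay":0,"az":0,"jaw":75},{"x":0.025,"y":0,"z":0,"ax":0,"ay":0,"az":0,"jaw":75}])

```text
clock: 4.27
tcp_pos: [0.5472, 0.159, 0.1093]
orientation: [[0.188, 0.982, 0.002], [0.982, -0.188, -0.002], [-0.001, 0.003, -1.0]]
ft_force: [-0.4, 0.7, -0.4]
gripper_width: 0.0601
```

```bash
cat > look.py <<'E'
import sys
from fit import *
k=sys.argv[1]
a=snap('side',f's{k}.png');b=snap('top',f't{k}.png')
cmd(bal2w(0,float(sys.argv[2]),.109),TH)
def needle(al,dz=-.005):
    P=[]
    for h in (.04,.095): # height above pivot z=.06+dz
        P.append(bal2w(-.108,-h*np.sin(al)*1,.06+dz+h*np.cos(al)))
    return np.array(P)
out=[]
for s,n,(r0,r1,c0,c1) in ((a,'s',(105,185,190,270)),(b,'t',(210,260,205,265))):
    im=cv2.imread(f'pics/{n}{k}.png')[r0:r1,c0:c1]; f=400/(c1-c0); im=cv2.resize(im,(400,int(f*(r1-r0))),interpolation=cv2.INTER_CUBIC)
    im2=im.copy()
    for al,col in ((0,(0,255,255)),(.14,(255,0,255)),(-.14,(255,255,0))):
        q=((proj(s,needle(al))-[c0,r0]+.5)*f-.5).astype(int); cv2.line(im2,tuple(map(int,q[0])),tuple(map(int,q[1])),col,1)
    out.append(np.vstack([im,im2]))
H=max(o.shape[0] for o in out); out=[cv2.copyMakeBorder(o,0,H-o.shape[0],0,0,0) for o in out]
o=np.hstack(out); cv2.imwrite(f'pics/c{k}.png',o[:600] if len(o)<=600 else cv2.resize(o,None,fx=600/len(o),fy=600/len(o)))
E
python3 look.py 5 .097
```

```text
t 4.3667 shift [-0.024  -0.0014  0.0002] rot [ 0.14  0.07 -0.12] F [-0.   0.1  0. ] w 0.0604 bal [0.0014 0.121  0.1091]
```

View pics/c5.png

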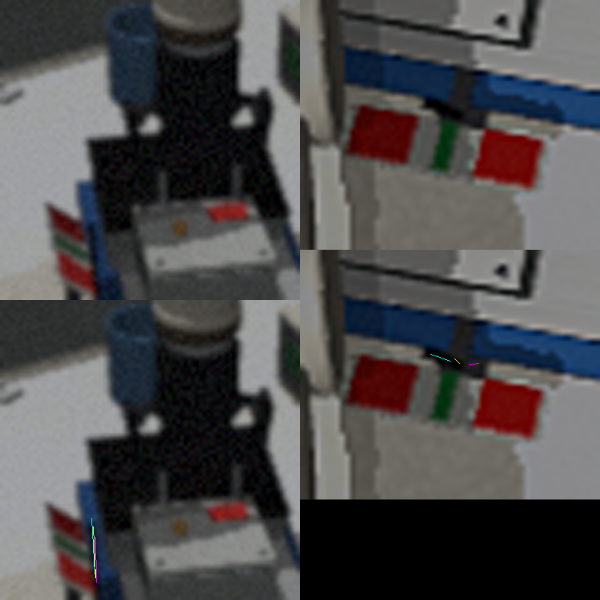

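>>> arm_command(plan=[{"x":-0.018,"y":0,"z":0,"ax":0,"ay":0,"az":0,"jaw":75},{"x":-0.024,"y":0,"z":0,"ax":0,"ay":0,"az":0,"jaw":75},{"x":-0.028,"y":0,"z":0,"ax":0,"ay":0,"az":0,"jaw":75},{"x":-0.032,"y":0,"z":0,"ax":0,"ay":0,"az":0,"jaw":75},{"x":-0.036,"y":0,"z":0,"ax":0,"ay":0,"az":0,"jaw":75},{"x":-0.037,"y":0,"z":0,"ax":0,"ay":0,"az":0,"jaw":75},{"x":-0.037,"y":0,"z":0,"ax":0,"ay":0,"az":0,"jaw":75}])

```text
clock: 4.95
tcp_pos: [0.5414, 0.1233, 0.111]
orientation: [[0.19, 0.982, 0.006], [0.982, -0.19, 0.001], [0.002, 0.006, -1.0]]
ft_force: [0.4, 7.6, 6.3]
gripper_width: 0.0602
```

```bash
python3 look.py 6 .084
```

```text
t 5.05 shift [-0.0014 -0.0025  0.0019] rot [ 0.32 -0.13 -0.19] F [1.1 7.8 5.5] w 0.0603 bal [0.0025 0.0854 0.1109]
```

View pics/c6.png

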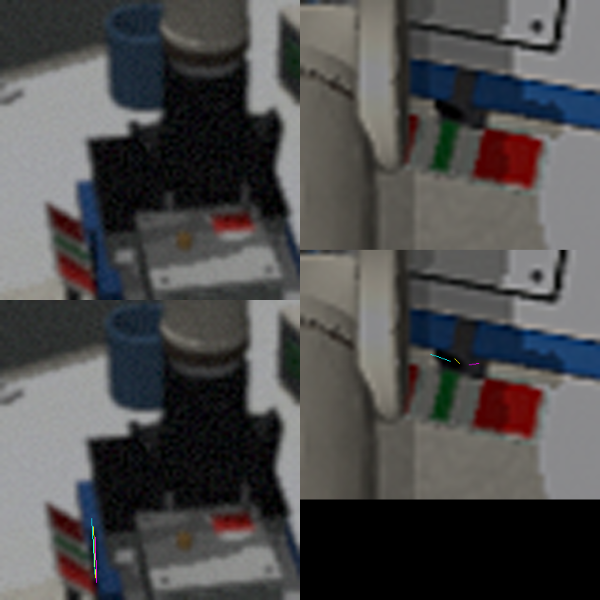

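>>> arm_command(plan=[{"x":0.01,"y":0,"z":0,"ax":0,"ay":0,"az":0,"jaw":75},{"x":0.02,"y":0,"z":0,"ax":0,"ay":0,"az":0,"jaw":75},{"x":0.02,"y":0,"z":0,"ax":0,"ay":0,"az":0,"jaw":75},{"x":0.02,"y":0,"z":0,"ax":0,"ay":0,"az":0,"jaw":75}])

```text
clock: 5.38
tcp_pos: [0.5449, 0.1434, 0.1105]
orientation: [[0.189, 0.982, 0.005], [0.982, -0.189, 0.001], [0.002, 0.005, -1.0]]
ft_force: [-0.5, -0.1, 0.7]
gripper_width: 0.0602
```

```bash
python3 look.py 7 .084
```

```text
t 5.4833 shift [-0.0212 -0.0022  0.0014] rot [ 0.27 -0.09 -0.16] F [-0.2  0.5 -0.6] w 0.0602 bal [0.0022 0.1052 0.1104]
```

View pics/c7.png

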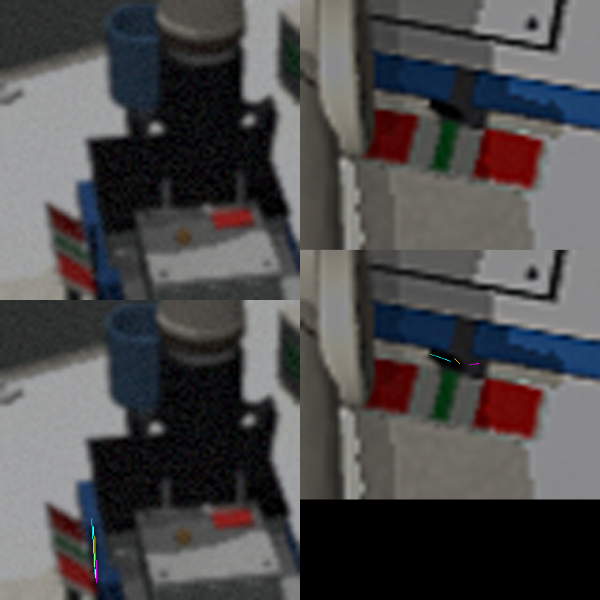

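>>> arm_command(plan=[{"x":-0.014,"y":-0.002,"z":0.001,"ax":0,"ay":0,"az":0,"jaw":75},{"x":-0.019,"y":-0.002,"z":0.001,"ax":0,"ay":0,"az":0,"jaw":75},{"x":-0.022,"y":-0.002,"z":0.001,"ax":0,"ay":0,"az":0,"jaw":75},{"x":-0.025,"y":-0.002,"z":0.001,"ax":0,"ay":0,"az":0,"jaw":75},{"x":-0.028,"y":-0.002,"z":0.001,"ax":0,"ay":0,"az":0,"jaw":75},{"x":-0.03,"y":-0.002,"z":0.001,"ax":0,"ay":0,"az":0,"jaw":75},{"x":-0.03,"y":-0.002,"z":0.001,"ax":0,"ay":0,"az":0,"jaw":75}])

```text
clock: 6.07
tcp_pos: [0.538, 0.114, 0.1105]
orientation: [[0.191, 0.981, 0.007], [0.982, -0.191, 0.003], [0.004, 0.007, -1.0]]
ft_force: [0.8, 5.5, 5.4]
gripper_width: 0.0605
```

```bash
python3 -c "
from fit import *
cmd(bal2w(0,.1,.109),TH)"
```

```text
t 6.0667 shift [ 0.0245 -0.001   0.0016] rot [ 0.39 -0.24 -0.26] F [0.8 5.5 5.4] w 0.0605 bal [0.0009 0.0755 0.1105]
```

>>> arm_command(plan=[{"x":0.015,"y":0,"z":0,"ax":0,"ay":0,"az":0,"jaw":75},{"x":0.015,"y":0,"z":-0.03,"ax":0,"ay":0,"az":0,"jaw":75},{"x":0.015,"y":-0.01,"z":-0.07,"ax":0,"ay":0,"az":0,"jaw":75},{"x":-0.01,"y":-0.04,"z":-0.1,"ax":0,"ay":0,"az":0,"jaw":75},{"x":-0.035,"y":-0.065,"z":-0.12,"ax":0,"ay":0,"az":0,"jaw":75},{"x":-0.06,"y":-0.085,"z":-0.14,"ax":0,"ay":0,"az":0,"jaw":75},{"x":-0.08,"y":-0.105,"z":-0.16,"ax":0,"ay":0,"az":0,"jaw":75},{"x":-0.08,"y":-0.105,"z":-0.16,"ax":0,"ay":0,"az":0,"jaw":75}])

```text
clock: 6.73
tcp_pos: [0.4175, 0.0524, 0.2742]
orientation: [[0.194, 0.981, 0.015], [0.981, -0.194, -0.0], [0.003, 0.015, -1.0]]
ft_force: [0.0, -0.8, 0.1]
gripper_width: 0.0603
```

```bash
cat > wl.py <<'E'
import sys
from fit import *
k=sys.argv[1]
s=snap('wrist',f'w{k}.png'); cmd(bal2w(0,.1,.109),TH)
for a in (-.14,-.04,0,.04,.14): 
    print(a,proj(s,[bal2w(-.108,-.095*np.sin(a),.055+.095*np.cos(a)),bal2w(-.108,-.05*np.sin(a),.055+.05*np.cos(a))]).round(1).tolist())
E
python3 wl.py 8
```

```text
t 6.7833 shift [0.1066 0.1022 0.165 ] rot [ 0.77 -0.22 -0.44] F [0.5 0.  0.3] w 0.0601 bal [-0.1052 -0.0064  0.2722]
-0.14 [[249.5, 167.8], [249.6, 165.1]]
-0.04 [[249.6, 179.7], [249.7, 170.5]]
0 [[249.7, 184.4], [249.7, 172.6]]
0.04 [[249.7, 189.0], [249.8, 174.7]]
0.14 [[249.9, 199.9], [249.8, 179.7]]
```

View pics/w8.png

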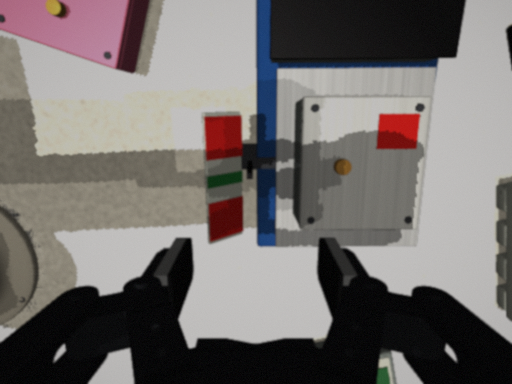

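```bash
python3 -c "
import cv2
i=cv2.imread('pics/w8.png'); cv2.imwrite('pics/c8.png',cv2.resize(i[100:250,195:300],None,fx=4,fy=4,interpolation=2))"
```

```text
(no output)
```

View pics/c8.png

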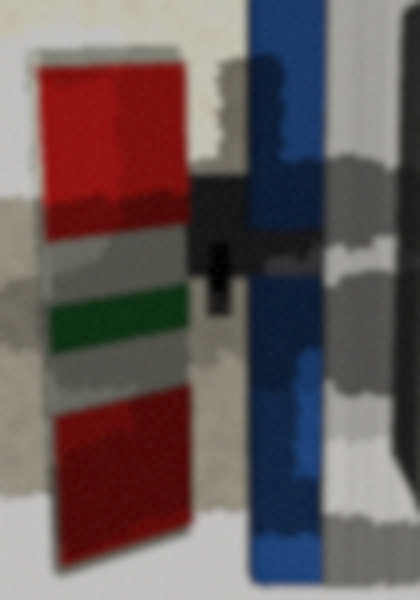

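```bash
python3 -c "
from fit import *
s=load('w8.png')
for n,p in dict(ledge=[(.05,.102,.074),(-.088,.102,.074)],plate=[(-.115,0,.146),(-.146,0,.146),(-.115,0,.05),(-.115,.055,.146),(-.115,-.055,.146),(-.146,.055,.146)],pan=[(.08,-.095,.065),(-.08,-.095,.065),(-.08,.095,.065)],base=[(-.1,-.116,.02),(-.1,-.116,.0)]).items(): print(n,proj(s,[bal2w(*q) for q in p]).round(1).tolist())
"
```

```text
ledge [[415.8, 57.9], [269.7, 59.3]]
plate [[241.1, 183.3], [202.8, 183.7], [243.5, 162.2], [239.6, 113.2], [242.3, 245.4], [198.9, 113.5]]
pan [[414.6, 244.6], [275.2, 246.3], [277.3, 68.3]]
base [[257.0, 246.2], [256.7, 239.8]]
```

>>> arm_command(plan=[{"x":0.03,"y":0.03,"z":0,"ax":0.2,"ay":0,"az":0,"jaw":75},{"x":0.06,"y":0.06,"z":0.015,"ax":0.4,"ay":-0.1,"az":-0.2,"jaw":75},{"x":0.09,"y":0.085,"z":0.04,"ax":0.6,"ay":-0.2,"az":-0.4,"jaw":75},{"x":0.107,"y":0.1,"z":0.08,"ax":0.8,"ay":-0.2,"az":-0.4,"jaw":75},{"x":0.107,"y":0.102,"z":0.12,"ax":0.8,"ay":-0.2,"az":-0.4,"jaw":75},{"x":0.107,"y":0.102,"z":0.15,"ax":0.8,"ay":-0.2,"az":-0.4,"jaw":75},{"x":0.107,"y":0.102,"z":0.165,"ax":0.8,"ay":-0.2,"az":-0.4,"jaw":75},{"x":0.107,"y":0.102,"z":0.165,"ax":0.8,"ay":-0.2,"az":-0.4,"jaw":75}])

```text
clock: 7.45
tcp_pos: [0.5371, 0.1387, 0.1017]
orientation: [[0.187, 0.982, -0.014], [0.982, -0.188, -0.0], [-0.003, -0.013, -1.0]]
ft_force: [-0.6, 0.5, 0.9]
gripper_width: 0.0604
```

```bash
python3 -c "
from fit import *
cmd(bal2w(0,.0665,.109),TH)"
```

```text
t 7.45 shift [-0.0331  0.0045 -0.0073] rot [-0.76  0.15 -0.04] F [-0.6  0.5  0.9] w 0.0604 bal [-0.0046  0.0996  0.1017]
```

>>> arm_command(plan=[{"x":-0.01,"y":0.0045,"z":-0.007,"ax":-0.7,"ay":0.15,"az":0,"jaw":75},{"x":-0.021,"y":0.0045,"z":-0.007,"ax":-0.7,"ay":0.15,"az":0,"jaw":75},{"x":-0.024,"y":0.0045,"z":-0.007,"ax":-0.7,"ay":0.15,"az":0,"jaw":75},{"x":-0.027,"y":0.0045,"z":-0.007,"ax":-0.7,"ay":0.15,"az":0,"jaw":75},{"x":-0.03,"y":0.0045,"z":-0.007,"ax":-0.7,"ay":0.15,"az":0,"jaw":75},{"x":-0.033,"y":0.0045,"z":-0.007,"ax":-0.7,"ay":0.15,"az":0,"jaw":75},{"x":-0.0335,"y":0.0045,"z":-0.007,"ax":-0.7,"ay":0.15,"az":0,"jaw":75}])

```text
clock: 8.03
tcp_pos: [0.5372, 0.105, 0.1113]
orientation: [[0.189, 0.982, 0.004], [0.982, -0.189, 0.002], [0.003, 0.004, -1.0]]
ft_force: [0.7, 6.0, 3.8]
gripper_width: 0.0603
```

```bash
python3 -c "
from fit import *
cmd(bal2w(0,.0665,.109),TH)"
```

```text
t 8.0333 shift [ 0.     -0.0018  0.0023] rot [ 0.23 -0.14 -0.1 ] F [0.7 6.  3.8] w 0.0603 bal [0.0018 0.0665 0.1113]
```

Retract and look again from above.

>>> arm_command(plan=[{"x":0.02,"y":0,"z":0,"ax":0,"ay":0,"az":0,"jaw":75},{"x":0.025,"y":0,"z":-0.03,"ax":0,"ay":0,"az":0,"jaw":75},{"x":0.02,"y":-0.01,"z":-0.07,"ax":0,"ay":0,"az":0,"jaw":75},{"x":0,"y":-0.04,"z":-0.1,"ax":0,"ay":0,"az":0,"jaw":75},{"x":-0.03,"y":-0.07,"z":-0.125,"ax":0,"ay":0,"az":0,"jaw":75},{"x":-0.06,"y":-0.1,"z":-0.14,"ax":0,"ay":0,"az":0,"jaw":75},{"x":-0.07,"y":-0.11,"z":-0.14,"ax":0,"ay":0,"az":0,"jaw":75},{"x":-0.07,"y":-0.11,"z":-0.14,"ax":0,"ay":0,"az":0,"jaw":75}])

```text
clock: 8.7
tcp_pos: [0.4135, 0.0545, 0.2534]
orientation: [[0.191, 0.982, 0.009], [0.982, -0.191, -0.001], [0.0, 0.009, -1.0]]
ft_force: [0.7, -0.1, -0.3]
gripper_width: 0.0604
```

```bash
python3 wl.py 9;  python3 -c "
import cv2
i=cv2.imread('pics/w9.png'); cv2.imwrite('pics/c9.png',cv2.resize(i[40:260,190:450],None,fx=3,fy=2.7,interpolation=2))"
```

```text
t 8.75 shift [0.1054 0.1072 0.1449] rot [ 0.54 -0.1  -0.26] F [-0.3 -0.8 -0.7] w 0.0601 bal [-0.109  -0.0052  0.2527]
-0.14 [[256.2, 174.8], [255.5, 170.7]]
-0.04 [[256.2, 187.7], [255.5, 176.4]]
0 [[256.2, 192.7], [255.6, 178.6]]
0.04 [[256.3, 197.6], [255.6, 180.9]]
0.14 [[256.3, 209.4], [255.6, 186.2]]
```

View pics/c9.png

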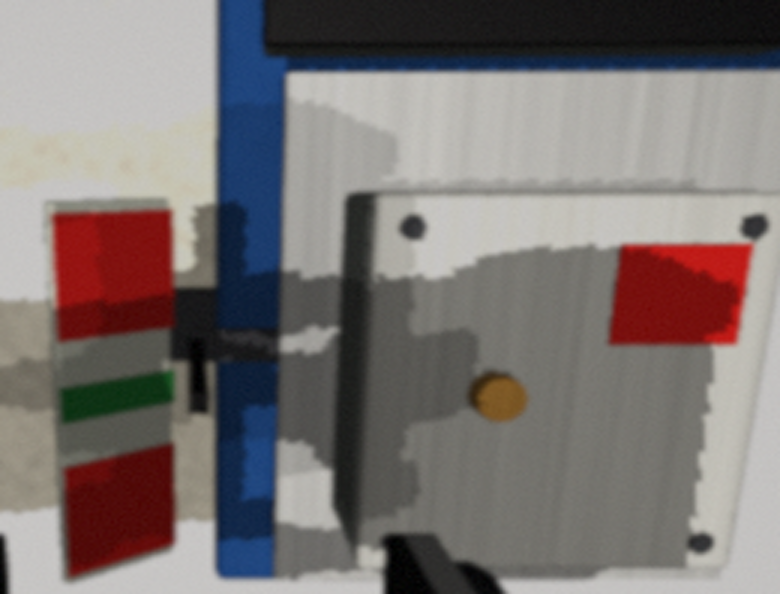

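>>> arm_command(plan=[{"x":0.03,"y":0.03,"z":0,"ax":0,"ay":0,"az":0,"jaw":75},{"x":0.06,"y":0.06,"z":0.01,"ax":0.2,"ay":0,"az":0,"jaw":75},{"x":0.09,"y":0.085,"z":0.03,"ax":0.4,"ay":0,"az":-0.2,"jaw":75},{"x":0.104,"y":0.105,"z":0.065,"ax":0.5,"ay":0,"az":-0.2,"jaw":75},{"x":0.104,"y":0.107,"z":0.1,"ax":0.5,"ay":0,"az":-0.2,"jaw":75},{"x":0.104,"y":0.107,"z":0.13,"ax":0.5,"ay":0,"az":-0.2,"jaw":75},{"x":0.1,"y":0.107,"z":0.144,"ax":0.5,"ay":0,"az":-0.2,"jaw":75},{"x":0.1,"y":0.107,"z":0.144,"ax":0.5,"ay":0,"az":-0.2,"jaw":75}])

```text
clock: 9.42
tcp_pos: [0.5377, 0.1328, 0.1048]
orientation: [[0.188, 0.982, -0.008], [0.982, -0.188, 0.001], [-0.001, -0.008, -1.0]]
ft_force: [-0.1, 0.8, 0.4]
gripper_width: 0.0604
```

```bash
python3 -c "
from fit import *
cmd(bal2w(0,.0625,.109),TH)"
```

```text
t 9.4167 shift [-0.0314  0.0029 -0.0042] rot [-0.45  0.04 -0.05] F [-0.1  0.8  0.4] w 0.0604 bal [-0.0029  0.0939  0.1048]
```

>>> arm_command(plan=[{"x":-0.012,"y":0.003,"z":-0.004,"ax":-0.4,"ay":0,"az":0,"jaw":75},{"x":-0.021,"y":0.003,"z":-0.004,"ax":-0.4,"ay":0,"az":0,"jaw":75},{"x":-0.024,"y":0.003,"z":-0.004,"ax":-0.4,"ay":0,"az":0,"jaw":75},{"x":-0.026,"y":0.003,"z":-0.004,"ax":-0.4,"ay":0,"az":0,"jaw":75},{"x":-0.028,"y":0.003,"z":-0.004,"ax":-0.4,"ay":0,"az":0,"jaw":75},{"x":-0.03,"y":0.003,"z":-0.004,"ax":-0.4,"ay":0,"az":0,"jaw":75},{"x":-0.0315,"y":0.003,"z":-0.004,"ax":-0.4,"ay":0,"az":0,"jaw":75},{"x":-0.0315,"y":0.003,"z":-0.004,"ax":-0.4,"ay":0,"az":0,"jaw":75}])

```text
clock: 10.08
tcp_pos: [0.5362, 0.102, 0.1108]
orientation: [[0.188, 0.982, 0.003], [0.982, -0.188, 0.001], [0.002, 0.003, -1.0]]
ft_force: [2.9, 5.4, 4.4]
gripper_width: 0.0599
```

```bash
python3 -c "
from fit import *
cmd(bal2w(0,.0625,.109),TH)"
```

```text
t 10.0833 shift [-0.0009 -0.0014  0.0017] rot [ 0.17 -0.11 -0.07] F [2.9 5.4 4.4] w 0.0599 bal [0.0014 0.0634 0.1108]
```

>>> arm_command(plan=[{"x":0.02,"y":0,"z":0,"ax":0,"ay":0,"az":0,"jaw":75},{"x":0.025,"y":0,"z":-0.03,"ax":0,"ay":0,"az":0,"jaw":75},{"x":0.02,"y":-0.01,"z":-0.07,"ax":0,"ay":0,"az":0,"jaw":75},{"x":0,"y":-0.04,"z":-0.1,"ax":0,"ay":0,"az":0,"jaw":75},{"x":-0.03,"y":-0.07,"z":-0.125,"ax":0,"ay":0,"az":0,"jaw":75},{"x":-0.06,"y":-0.1,"z":-0.14,"ax":0,"ay":0,"az":0,"jaw":75},{"x":-0.07,"y":-0.11,"z":-0.14,"ax":0,"ay":0,"az":0,"jaw":75},{"x":-0.07,"y":-0.11,"z":-0.14,"ax":0,"ay":0,"az":0,"jaw":75}])

```text
clock: 10.75
tcp_pos: [0.4125, 0.0519, 0.2524]
orientation: [[0.19, 0.982, 0.007], [0.982, -0.19, -0.001], [-0.0, 0.007, -1.0]]
ft_force: [0.4, -0.5, -1.0]
gripper_width: 0.0602
```

```bash
python3 wl.py 10;  python3 -c "
import cv2
i=cv2.imread('pics/w10.png'); cv2.imwrite('pics/c10.png',cv2.resize(i[40:260,190:450],None,fx=3,fy=2.7,interpolation=2))"
```

```text
t 10.8 shift [0.1081 0.1082 0.1436] rot [ 0.39 -0.07 -0.19] F [-0.2  0.5 -0.2] w 0.0603 bal [-0.1096 -0.0079  0.2517]
-0.14 [[257.4, 171.4], [256.6, 167.8]]
-0.04 [[257.4, 184.4], [256.6, 173.6]]
0 [[257.4, 189.5], [256.7, 175.8]]
0.04 [[257.4, 194.4], [256.7, 178.0]]
0.14 [[257.4, 206.3], [256.7, 183.5]]
```

View pics/c10.png

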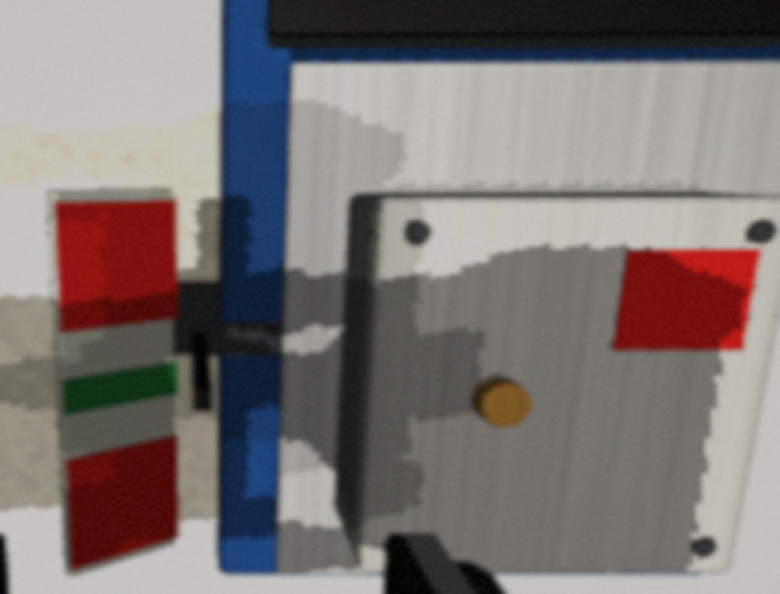

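```bash
python3 -c "
from fit import *
cmd([.4765,-.282,.22],np.radians(-87))"
```

```text
t 10.8 shift [-0.3168  0.1249  0.0322] rot [ 0.29 -0.32 76.04] F [-0.2  0.5 -0.2] w 0.0603 bal [-0.1096 -0.0079  0.2517]
```

>>> arm_command(plan=[{"x":-0.035,"y":0.014,"z":0,"ax":0,"ay":0,"az":7,"jaw":60},{"x":-0.07,"y":0.028,"z":0,"ax":0,"ay":0,"az":14,"jaw":60},{"x":-0.105,"y":0.042,"z":0,"ax":0,"ay":0,"az":21,"jaw":60},{"x":-0.14,"y":0.056,"z":0,"ax":0,"ay":0,"az":28,"jaw":60},{"x":-0.175,"y":0.07,"z":0.01,"ax":0,"ay":0,"az":35,"jaw":60},{"x":-0.21,"y":0.084,"z":0.02,"ax":0,"ay":0,"az":42,"jaw":60},{"x":-0.245,"y":0.098,"z":0.03,"ax":0,"ay":0,"az":49,"jaw":60},{"x":-0.28,"y":0.112,"z":0.03,"ax":0,"ay":0,"az":56,"jaw":60}])

```text
clock: 11.47
tcp_pos: [0.4704, -0.2445, 0.2191]
orientation: [[0.923, 0.386, 0.004], [0.386, -0.923, 0.003], [0.004, -0.001, -1.0]]
ft_force: [-0.2, 0.8, 0.7]
gripper_width: 0.0653
```

```bash
python3 -c "
from fit import *
cmd([.4765,-.282,.22],np.radians(-87))"
```

```text
t 11.4667 shift [-0.0089  0.0369 -0.0009] rot [-0.1  -0.24 19.69] F [-0.2  0.8  0.7] w 0.0653 bal [ 0.0015 -0.2893  0.2191]
```

>>> arm_command(plan=[{"x":-0.003,"y":0.012,"z":0,"ax":0,"ay":0,"az":6.5,"jaw":60},{"x":-0.006,"y":0.024,"z":0,"ax":0,"ay":0,"az":13,"jaw":60},{"x":-0.009,"y":0.037,"z":0,"ax":0,"ay":0,"az":19.7,"jaw":60},{"x":-0.009,"y":0.037,"z":0,"ax":0,"ay":0,"az":19.7,"jaw":60}])

```text
clock: 11.8
tcp_pos: [0.477, -0.2842, 0.2183]
orientation: [[0.999, 0.048, 0.003], [0.048, -0.999, 0.002], [0.003, -0.002, -1.0]]
ft_force: [0.0, -0.1, -0.4]
gripper_width: 0.0655
```

```bash
python3 -c "
from fit import *
snap('wrist','w11.png');snap('top','t11.png')
cmd([.4765,-.282,.22],np.radians(-87))
j=cv2.imread('pics/t11.png')[145:260,145:295]; cv2.imwrite('pics/c11.png',cv2.resize(j,None,fx=5,fy=5,interpolation=2))"
```

```text
t 11.9 shift [-0.0002  0.0001 -0.0016] rot [-0.2  -0.18  0.17] F [ 0.2  0.8 -0.2] w 0.0654 bal [ 0.0147 -0.3249  0.2184]
```

View pics/w11.png

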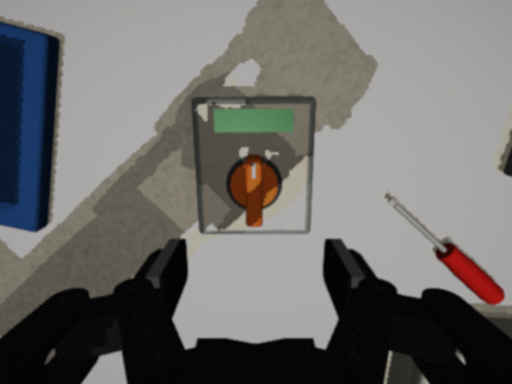

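View pics/c11.png

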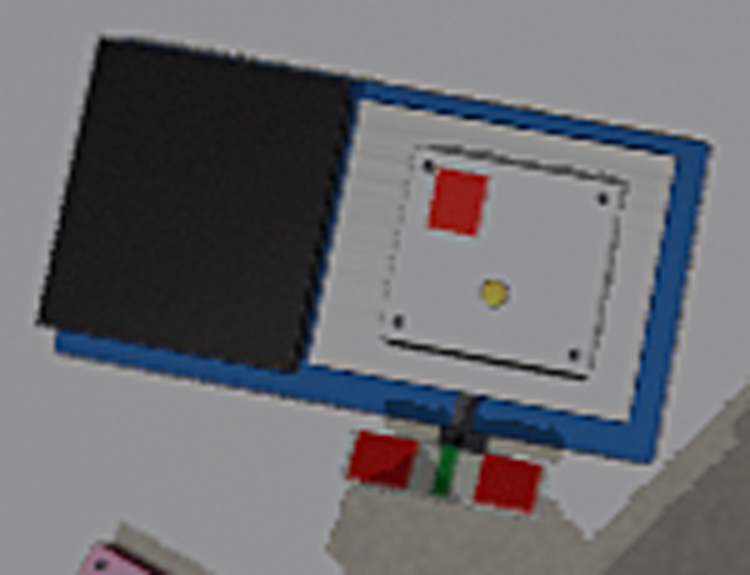

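```bash
python3 -c "
from fit import *
a=load('t0.png' if 0 else 'top0.png');b=load('t11.png')
for s in(a,b):
    g=s['img'][218:236,222:250].astype(float).sum(2); print(np.round(g[6:15,2:24]/3).astype(int))
s=load('w11.png')
for z in (.092,.062):
  for p in [(-.029,0),(.029,0),(-.029,.007),(-.029,-.007),(.029,.007),(.029,-.007)]:
    c,sn=np.cos(np.radians(3)),np.sin(np.radians(3)); print(z,p,proj(s,[.4765+c*p[0]-sn*p[1],-.282+sn*p[0]+c*p[1],z]).round(1))
i=cv2.imread('pics/w11.png'); cv2.imwrite('pics/c11b.png',cv2.resize(i[140:240,205:305],None,fx=6,fy=6,interpolation=2))
"
```

```text
[[ 67  69  68  68  70  67  67  65  68  66  64  64  57  51  50  46  30  18
   27  72 122 144]
 [ 36  36  34  47  70  67  66  70  67  69  68  66  57  55  48  22  24  47
   67  62  56  55]
 [ 41  41  40  40  37  33  45  72  61  46  69  66  56  49  29  28  30  49
   67  65  62  63]
 [ 36  35  37  41  38  39  38  37  39  35  48  67  58  49  28  33  55  70
   67  67  67  66]
 [ 45  36  36  36  34  35  36  39  38  39  39  50  53  25  31  33  39  48
   70  67  67  68]
 [113 108  87  82  60  41  33  35  37  34  39  51  53  29  39  51  37  40
   34  35  36  33]
 [102 105 104 103 107 109 108  92  84  13  21  24  20  33  33  40  43  40
   40  37  38  39]
 [106 106 103 103 105 105 107 113 103  24  34  34  17  25  32  23  23  26
   32  34  35  32]
 [101 121 127 146 146 138 103 104  82  21  23  21   1   9  31  34  32  29
   41  64  59  44]]
[[ 75  77  75  74  75  74  73  73  72  73  72  72  66  56  54  50  33  17
   59 109 140 161]
 [ 41  38  41  53  79  76  74  77  75  75  75  71  63  64  57  27  33  54
   71  66  62  51]
 [ 42  44  45  42  41  38  54  78  69  52  76  77  64  55  30  28  48  77
  
[... 313 characters left out ...]
 118 121 121 103  93  17  25  27  35  34  37  38  46  44
   46  43  44  44]
 [115 117 114 113 115 116 120 127 114  29  39  39  28  26  34  25  29  33
   35  40  40  38]
 [ 69  79  80  97 116 115 114 115  90  24  23  29  11  12  39  38  37  31
   45  73  66  51]]
0.092 (-0.029, 0) [[251.4 227.9]]
0.092 (0.029, 0) [[250.9 159.3]]
0.092 (-0.029, 0.007) [[243.1 227.9]]
0.092 (-0.029, -0.007) [[259.8 227.9]]
0.092 (0.029, 0.007) [[242.  159.3]]
0.092 (0.029, -0.007) [[259.7 159.3]]
0.062 (-0.029, 0) [[251.8 215.7]]
0.062 (0.029, 0) [[251.3 153.6]]
0.062 (-0.029, 0.007) [[244.3 215.8]]
0.062 (-0.029, -0.007) [[259.3 215.7]]
0.062 (0.029, 0.007) [[243.4 153.7]]
0.062 (0.029, -0.007) [[259.3 153.6]]
```

View pics/c11b.png

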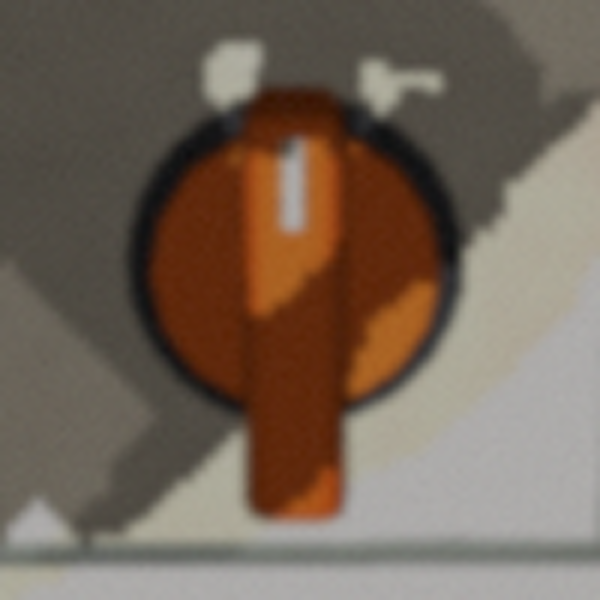

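```bash
python3 -c "
from fit import *
cmd([.4763,-.284,.089],np.radians(-87))"
```

```text
t 11.9 shift [-0.0009  0.0025  0.1294] rot [-0.2  -0.18  0.17] F [ 0.2  0.8 -0.2] w 0.0654 bal [ 0.0147 -0.3249  0.2184]
```

>>> arm_command(plan=[{"x":-0.001,"y":0.0025,"z":0.04,"ax":0,"ay":0,"az":0,"jaw":60},{"x":-0.001,"y":0.0025,"z":0.08,"ax":0,"ay":0,"az":0,"jaw":60},{"x":-0.001,"y":0.0025,"z":0.11,"ax":0,"ay":0,"az":0,"jaw":60},{"x":-0.001,"y":0.0025,"z":0.125,"ax":0,"ay":0,"az":0,"jaw":60},{"x":-0.001,"y":0.0025,"z":0.129,"ax":0,"ay":0,"az":0,"jaw":60},{"x":-0.001,"y":0.0025,"z":0.129,"ax":0,"ay":0,"az":0,"jaw":60},{"x":-0.001,"y":0.0025,"z":0.129,"ax":0,"ay":0,"az":0,"jaw":60}])

```text
clock: 12.48
tcp_pos: [0.4771, -0.2841, 0.0907]
orientation: [[0.998, 0.057, 0.004], [0.057, -0.998, 0.002], [0.004, -0.002, -1.0]]
ft_force: [-0.0, 0.5, 0.8]
gripper_width: 0.0654
```

```bash
python3 -c "
from fit import *
cmd([.4763,-.284,.089],np.radians(-87)); snap('wrist','w12.png')"
```

```text
t 12.4833 shift [-0.0008 -0.0001  0.0016] rot [-0.12 -0.26  0.28] F [-0.   0.5  0.8] w 0.0654 bal [ 0.0155 -0.3269  0.0907]
```

View pics/w12.png

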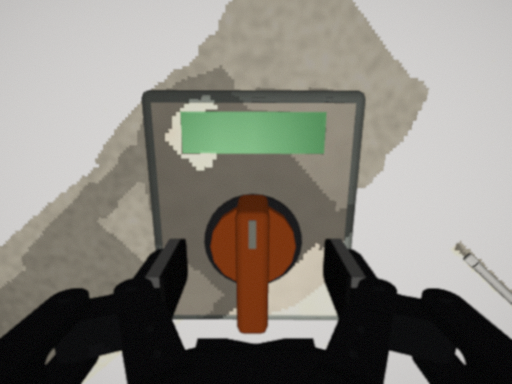

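>>> arm_command(plan=[{"x":-0.001,"y":0,"z":0.001,"ax":0,"ay":0,"az":0,"jaw":255},{"x":-0.001,"y":0,"z":0.001,"ax":0,"ay":0,"az":0,"jaw":255},{"x":-0.001,"y":0,"z":0.001,"ax":0,"ay":0,"az":0,"jaw":255},{"x":-0.001,"y":0,"z":0.001,"ax":0,"ay":0,"az":0,"jaw":255},{"x":-0.001,"y":0,"z":0.001,"ax":0,"ay":0,"az":0,"jaw":255},{"x":-0.001,"y":0,"z":0.001,"ax":0,"ay":0,"az":0,"jaw":255},{"x":-0.001,"y":0,"z":0.001,"ax":0,"ay":0,"az":0,"jaw":255},{"x":-0.001,"y":0,"z":0.001,"ax":0,"ay":0,"az":0,"jaw":255}])

```text
clock: 13.2
tcp_pos: [0.4766, -0.2831, 0.0912]
orientation: [[0.998, 0.057, 0.005], [0.057, -0.998, 0.004], [0.005, -0.004, -1.0]]
ft_force: [-1.2, 7.9, 8.6]
gripper_width: 0.013
```

>>> arm_command(plan=[{"x":0,"y":0,"z":0,"ax":0,"ay":0,"az":4,"jaw":255},{"x":0,"y":0,"z":0,"ax":0,"ay":0,"az":8,"jaw":255},{"x":0,"y":0,"z":0,"ax":0,"ay":0,"az":12,"jaw":255},{"x":0,"y":0,"z":0,"ax":0,"ay":0,"az":16,"jaw":255},{"x":0,"y":0,"z":0,"ax":0,"ay":0,"az":20,"jaw":255},{"x":0,"y":0,"z":0,"ax":0,"ay":0,"az":24,"jaw":255},{"x":0,"y":0,"z":0,"ax":0,"ay":0,"az":28,"jaw":255},{"x":0,"y":0,"z":0,"ax":0,"ay":0,"az":28,"jaw":255}])

```text
clock: 13.87
tcp_pos: [0.4766, -0.2829, 0.0913]
orientation: [[0.908, -0.42, 0.005], [-0.42, -0.908, 0.005], [0.003, -0.006, -1.0]]
ft_force: [-1.1, 1.2, -0.1]
gripper_width: 0.0129
```

```bash
python3 -c "
from fit import *
cmd([.4763,-.284,.089],np.radians(-87)); s=robot.state();print(s['ft_torque'],s['q'])"
```

```text
t 13.8667 shift [0.0002 0.0011 0.0023] rot [ -0.32  -0.23 -27.81] F [-1.1  1.2 -0.1] w 0.0129 bal [ 0.0148 -0.3259  0.0913]
[-0.01150438  0.06844154  0.0241288 ] [-0.7572935   0.2926694   1.78947089  0.00781466  1.05899744  1.24277205]
```

>>> arm_command(plan=[{"x":0,"y":0,"z":0,"ax":0,"ay":0,"az":5,"jaw":255},{"x":0,"y":0,"z":0,"ax":0,"ay":0,"az":10,"jaw":255},{"x":0,"y":0,"z":0,"ax":0,"ay":0,"az":15,"jaw":255},{"x":0,"y":0,"z":0,"ax":0,"ay":0,"az":20,"jaw":255},{"x":0,"y":0,"z":0,"ax":0,"ay":0,"az":25,"jaw":255},{"x":0,"y":0,"z":0,"ax":0,"ay":0,"az":29,"jaw":255},{"x":0,"y":0,"z":0,"ax":0,"ay":0,"az":32,"jaw":255},{"x":0,"y":0,"z":0,"ax":0,"ay":0,"az":33,"jaw":255}])

```text
clock: 14.53
tcp_pos: [0.4767, -0.2828, 0.0913]
orientation: [[0.533, -0.846, 0.005], [-0.846, -0.533, 0.005], [-0.001, -0.007, -1.0]]
ft_force: [0.6, 0.5, 0.3]
gripper_width: 0.0129
```

```bash
python3 -c "
from fit import *
cmd([.4763,-.284,.089],np.radians(-87)); s=robot.state();print(s['ft_torque'],s['joint_torque'][5])
snap('wrist','w13.png')"
```

```text
t 14.5333 shift [0.0008 0.0009 0.0023] rot [ -0.38  -0.14 -60.77] F [0.6 0.5 0.3] w 0.0129 bal [ 0.0148 -0.3258  0.0913]
[-0.06360506 -0.01336424  0.27732306] 0.44764358550310135
```

View pics/w13.png

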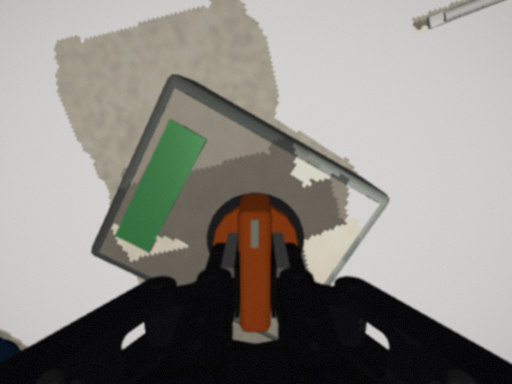

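>>> arm_command(plan=[{"x":0,"y":0,"z":0,"ax":0,"ay":0,"az":1,"jaw":255},{"x":0,"y":0,"z":0,"ax":0,"ay":0,"az":2,"jaw":255},{"x":0,"y":0,"z":0,"ax":0,"ay":0,"az":2.5,"jaw":255},{"x":0,"y":0,"z":0,"ax":0,"ay":0,"az":2.5,"jaw":255}])

```text
clock: 14.92
tcp_pos: [0.4766, -0.2828, 0.0913]
orientation: [[0.497, -0.868, 0.005], [-0.868, -0.497, 0.004], [-0.001, -0.006, -1.0]]
ft_force: [1.1, 0.8, -0.5]
gripper_width: 0.013
```

```bash
python3 -c "
from fit import *
cmd([.4763,-.284,.089],np.radians(-87)); s=robot.state();print(s['ft_torque'],s['joint_torque'][5])"
```

```text
t 14.9167 shift [0.0009 0.0009 0.0023] rot [ -0.37  -0.12 -63.18] F [ 1.1  0.8 -0.5] w 0.013 bal [ 0.0148 -0.3258  0.0913]
[-0.12253692  0.01779541  0.8513383 ] 0.9476081281900406
```

At the firm stop (the torque rose to 0.85 N m). Now I'll release it and rise.

>>> arm_command(plan=[{"x":0,"y":0,"z":0,"ax":0,"ay":0,"az":0,"jaw":0},{"x":0,"y":0,"z":0,"ax":0,"ay":0,"az":0,"jaw":0},{"x":0,"y":0,"z":0,"ax":0,"ay":0,"az":0,"jaw":0},{"x":0,"y":0,"z":0,"ax":0,"ay":0,"az":0,"jaw":0},{"x":0,"y":0,"z":0,"ax":0,"ay":0,"az":0,"jaw":0},{"x":0,"y":0,"z":0,"ax":0,"ay":0,"az":0,"jaw":0},{"x":0,"y":0,"z":0,"ax":0,"ay":0,"az":0,"jaw":0},{"x":0,"y":0,"z":-0.01,"ax":0,"ay":0,"az":0,"jaw":0}])

```text
clock: 15.58
tcp_pos: [0.4755, -0.2819, 0.0997]
orientation: [[0.497, -0.868, 0.002], [-0.868, -0.497, 0.007], [-0.005, -0.005, -1.0]]
ft_force: [-1.4, 0.8, -0.3]
gripper_width: 0.0853
```

>>> arm_command(plan=[{"x":0,"y":0,"z":-0.04,"ax":0,"ay":0,"az":0,"jaw":0},{"x":0,"y":0,"z":-0.08,"ax":0,"ay":0,"az":0,"jaw":0},{"x":0,"y":0,"z":-0.12,"ax":0,"ay":0,"az":0,"jaw":0},{"x":0,"y":0,"z":-0.14,"ax":0,"ay":0,"az":0,"jaw":0},{"x":0,"y":0,"z":-0.14,"ax":0,"ay":0,"az":0,"jaw":0},{"x":0,"y":0,"z":-0.14,"ax":0,"ay":0,"az":0,"jaw":0}])

```text
clock: 16.08
tcp_pos: [0.4759, -0.2835, 0.2421]
orientation: [[0.497, -0.868, 0.005], [-0.868, -0.497, 0.004], [-0.001, -0.006, -1.0]]
ft_force: [0.4, 0.6, -0.2]
gripper_width: 0.0851
```

```bash
python3 -c "
from fit import *
snap('wrist','w14.png');snap('top','t14.png')
s=load('t14.png');g=s['img'][218:236,222:250].astype(float).sum(2); print(np.round(g[6:15,2:24]/3).astype(int))
j=cv2.imread('pics/t14.png')[145:260,145:295]; cv2.imwrite('pics/c14.png',cv2.resize(j,None,fx=5,fy=5,interpolation=2))
print(robot.state()['clock'],robot.state()['ft_force'],robot.state()['gripper_width'])
cv=lambda a:(np.array(a,float)+.5)/5-.5+[145,145]
"
```

```text
[[ 77  76  76  76  76  75  73  72  75  74  72  72  67  56  56  51  33  18
   60 110 141 161]
 [ 41  40  40  53  80  77  75  77  77  78  75  73  64  62  56  29  32  54
   72  67  63  52]
 [ 44  45  43  43  42  40  53  80  68  51  75  75  66  55  30  29  49  78
   75  70  70  70]
 [ 40  42  44  43  42  43  44  43  43  41  55  78  64  58  33  34  56  78
   75  74  75  74]
 [ 51  43  41  42  39  41  42  44  45  46  45  56  67  59  33  38  44  54
   77  76  76  76]
 [126 121  96  91  66  49  37  40  42  39  44  59  61  33  34  40  45  43
   40  40  39  41]
 [114 118 118 117 119 122 120 103  95  16  24  29  34  34  36  38  46  44
   46  43  43  45]
 [117 117 114 113 116 117 122 129 116  28  39  39  26  29  35  24  27  33
   36  39  42  38]
 [ 99  78  80  98 117 116 114 116  89  23  26  27  14  14  38  37  38  32
   46  73  66  50]]
16.1833 [-0.56589825 -0.48644877 -0.45132178] 0.08519794506064517
```

View pics/w14.png

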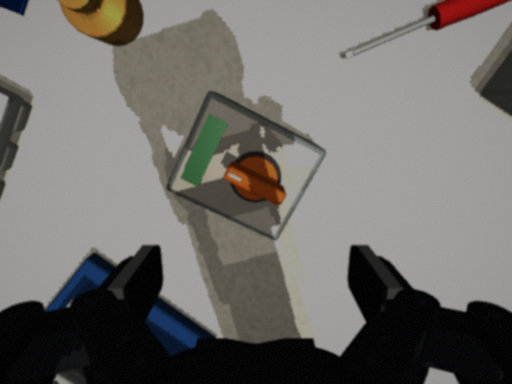

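View pics/c14.png

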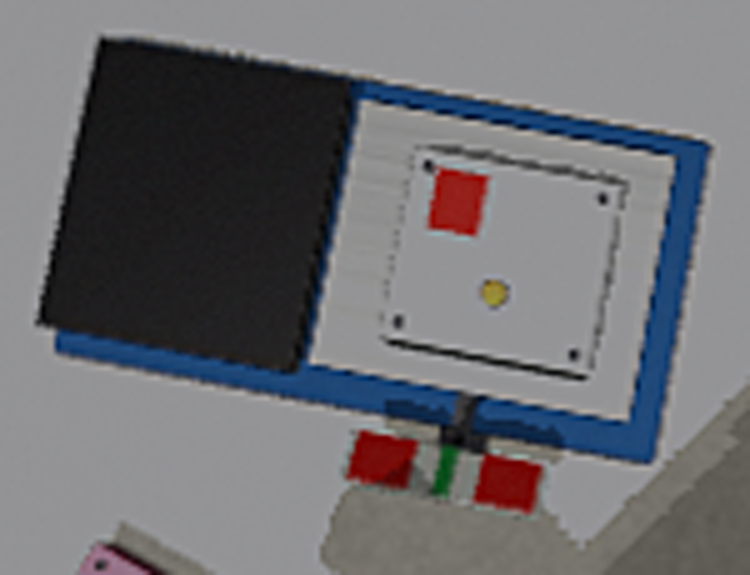

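```bash
python3 -c "
from bench import robot
print(robot.hand_in())"
```

```text
the job is handed in; nothing more can be done
None
```

I slid the filter box onto the balance pan and nudged it until the pan stayed level by itself. I then twisted the recorder grip to its stop and let it spring back. The job was handed in at about 16 s of the 61 s allowed.

- **Box on the pan:** The two fingers squared the box and pushed it along. In the last picture its edge was within about 0.5° of the pan's. The box is about 11 mm off the middle along y and about 9 mm off in x, by my estimate, and it is fully on the pan.
- **Level:** With nothing touching the box, the wrist camera put the needle at about −0.006 rad (±0.02), inside the 0.04 rad limit. The top picture's needle matches the empty, level pan to within a fraction of a pixel. It did not change after the twist.
- **Recorder grip:** The arm turned it about 63°. The torque rose to 0.85 N m, well above the 0.15 N m spring, so it was against the firm stop. After release the picture shows the bar back at rest.
- **At hand-in:** The gripper was open and clear of everything. I did not deliberately touch any other object, but I did not measure their positions again at the end.
- **Limits of the checks:** The needle angle is limited by picture resolution and by my assumed needle thickness. No check failed or disagreed; an early, coarser top-camera reading of the needle was less exact than the wrist view, so I relied on the wrist view.

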